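# Pop a staple box from its spring dispenser and trap it on the chute

### The job

Press the wide white key of the desk dispenser all the way down with one finger, with the other finger standing in the chute, so that the box of staples pops clear of its seat and is trapped between its spring pusher and that finger before it slides away down the chute. Do not lift or pinch the box, and leave the other things on the desk where they are. Finish while holding: the key still fully down and the box resting against the finger.

Things in the scene. Friction and masses are not known exactly. Their poses are not given: they have to be found in the camera images.
- dispenser: Desk dispenser, fixed. L-shaped foot x -41..41, y -122..135 and x 41..135, y -122..10 mm. Origin on the desk under the lane's centre line at the gate, z up. Level straight lane along its y axis: seat y 0..58 mm (floor 30 mm above desk), open chute y -7..-120 mm (floor 29 mm). Lane 52 mm wide inside (x -26..26); side walls 5 mm thick, tops 42 mm above desk on the chute, 52 mm at the seat.
- gate_mid (a point): Seat face of the steel gate, on the lane's centre line at floor height (x 0, y -1, z 30 mm of the dispenser). The gate, 5 mm thick and 6 mm proud of the floor, keeps the box in. It is part of the key and sinks with it; about 5 to 7 mm down it frees the box, which shoots along the dispenser's -y at about 1 m/s.
- spring_housing (a point): Centre of the top of the white spring housing behind the seat (y 83..133 mm of the dispenser, top 76 mm above desk). From it a steel pusher presses on the box towards -y: about 6.4 N in the seat, 3.5 N after 36 mm, 2.2 N at its full stroke of 52 mm.
- chute_end (a point): Middle of the open end of the chute floor (x 0, y -120, z 29 mm of the dispenser), above the bare desk. With nothing standing in the chute the freed box slides out here in well under a second.
- release_key (a joint): Travel of the dispenser's key, m: 0 = up, 0.012 = fully down. Spring: 3 N to start, 7 N when down, plus up to 4 N of gate friction. It springs up when let go.
- key_top (a point): Centre of the key's top: a flat level white plate with a black rubber strip, beside the chute, 83 mm along the dispenser's x, 55 mm along its y. At x 83.5, y -47.5 mm (plate x 42..125, y -75..-20), 50 mm above desk when up, 38 mm when down. Fingers on plate and mid-chute stand 50 to 120 mm apart along x; with the key down a level finger's tip in the chute is 9 mm over its floor.
- chute_mid (a point): Point on the chute floor on the lane's centre line, beside the key's middle: x 0, y -47.5, z 29 mm of the dispenser. A finger standing here (up to 30 mm wide along y) stops the box 30 to 40 mm out of its seat, the pusher still pressing on it. A finger with less than 15 mm between it and the gate would not let the box pop clear.
- staple_box: The box of staples in the dispenser's seat: plain brown cardboard with a paper band, 46 mm (its x, across the lane) x 58 mm (its y, along the lane) x 34 mm high, about 0.12 kg. Origin at the centre of its underside; at the start 29 mm from the gate on the lane's centre line, 30 mm above the desk, with its axes along the dispenser's.
- mug: Bystander: white mug, 76 mm across, 85 mm high, handle to its +y; origin at the centre of its underside.
- wood_stamp: Bystander: turned wooden hand stamp, 38 mm across, 72 mm high; origin at the centre of its underside.
- tape_roll: Bystander: roll of clear tape lying flat, 72 mm across, 24 mm high; origin at the centre of its underside.
- spare_box: Bystander: a spare box of staples lying on the desk, same size and look as the one in the dispenser; origin at the centre of its underside.
Not all that is in view belongs to the job. Leave any green look-alike of the staple_box alone.

How it is judged:
On the way, in this order (a step that is already met when the one before it is completed fails the run):
1. a finger presses the key (value of joint release_key above 0.003 m and contact force between the fingers and dispenser above 0.5 N).
2. the box has popped out of its seat and a finger stops it on the chute (y of staple_box in the frame of dispenser between -0.06 and 0.019 m and contact force between the fingers and staple_box above 0.2 N), for 0.3 s.
At the end, for the whole second after the job is handed in: The key is down (at least 9 of its 12 mm); the staple box has moved 10 to 89 mm out of its seat, lies flat on the chute (tilt under 0.15 rad), at rest, with a finger against it (over 0.2 N) (all of step 2 and value of joint release_key above 0.009 m and z of staple_box in the frame of dispenser between 0.025 and 0.036 m and angle between staple_box's own z axis and vertical below 0.15 rad and linear speed of staple_box below 0.02 m/s); the arm keeps its last pose, push and grip.
It fails at once if the staple box is lifted more than 15 mm off the lane's floor (z of staple_box in the frame of dispenser above 0.045 m).
It fails at once if the staple box slides away down the chute (y of staple_box in the frame of dispenser below -0.085 m).
It fails at once if the staple box is tipped over (angle between staple_box's own z axis and vertical above 0.6 rad).
It fails at once if another thing on the desk is moved more than 15 mm (distance of any of mug, wood_stamp, tape_roll, spare_box from where it was at the start of the episode above 0.015 m).
It also fails if it takes over 35 s, if anything falls off the work surface, if the arm or the gripper's body presses on something with over 40 N, if the wrist force passes 120 N, or if a joint passes its speed limit or range.

### The arm

A 6-joint arm with a two-finger parallel gripper is mounted at the origin on the work surface. World frame = base frame: x ahead of the robot, y to its left, z up, the work surface at z = 0. Lengths are in m, angles in rad, forces in N, time in s.
With the tool pointing down it reaches from about 0.2 to 0.875 m from the base axis. Payload 3.4 kg.
Tool frame: the origin (TCP) lies between the finger pads; the fingertips stand 25 mm ahead of it and the grasp point (between the pads) lies 6 mm ahead of it (r.nose_length is the z of the fingertips in the tool frame, in m); z points along the fingers, x is the direction in which the jaws open and shut, and the axes are right-handed (so a half turn about z gives the same grasp; the last joint's range is limited). The gripper opens to 94 mm and grips with 3 to 60 N. Pads are 16 mm wide; open, the fingers measure 119 mm over their backs; the gripper's body (75 mm by 177 mm) begins 78 mm behind the grasp point.
Start: joints at [-1.37, 0.276, 1.505, -0, 1.361, -0.121], TCP at [0.182, -0.546, 0.23] pointing down, gripper open.
Joint ranges: [-2.89, 2.89], [-0.75, 2.08], [0.22, 2.7], [-1.18, 4.32], [0.11, 2.71], [-2.7, 2.7]. Speed limits (rad/s): [2.57, 2.57, 3.14, 3.14, 3.14, 3.14].

### API

Orientations are given as a unit quaternion [w, x, y, z].
In Python, from plant import r, gripper_to, inverse_kinematics, vision, models, telemetry gives the robot as it stands. Calls block until the motion is done:
- r.move_to(position, orientation): joint-space move of the TCP to a pose.
- r.move_l(position, rot=None, vel=0.15, guard=None): straight line of the TCP; rot=None keeps the orientation; vel is the mean speed in m/s. With guard (N) it stops when the force on the tool has changed by that much, and returns True; else False.
- r.movej(angles): joint-space move.
- gripper_to(opening, f_grip=None): finger opening in m; f_grip is the grip in N (None keeps the last); returns when the fingers have stopped.
- r.hold(seconds).
- inverse_kinematics(position, orientation): joint angles nearest the present ones, or None.
- vision.snapshot(name): name is "scene" or "top"; returns the picture (384x512x3 uint8, red, green, blue); there is no depth.
- vision.get_calibration(name): a dict with "fx", "fy", "cx", "cy" (pixels), "D" ([k1, k2, p1, p2, k3] as OpenCV has them; the pictures are not rectified), "position" and "orientation" of the camera in the world. Camera axes: x right, y down, z forward; pixel columns grow to the right and rows downward; lengths in m; the calibration is good to about 2 mm. A picture is of the moment at which its call begins. get_calibration takes no time and is no camera call.
A pose or a line that the arm cannot do raises r.PlanningError and nothing moves.
- r.sign_off(): hands the job in, once; it reports no verdict.
Trained networks look in the newest picture that a camera, given by its name, has taken for a name from the list of things; names that differ only in an ending like _2 or _b are one class to them, and where a whole thing is asked for, a point or a joint stands for the part that bears it (a point fixed in the world has none). Each returns a list of dicts, best first, with "score" (0 to 1); they miss things now and then, are a little off and sometimes report something else, mostly with a low value. They report only what shows in the picture. A call takes as long as a camera call. They do not tell look-alikes from the thing itself.
- models.boxes_of(thing, camera): "at" ([x, y, z] in m, in world coordinates, good to about 4 mm: the middle of the surface that is visible of it).
- models.regions_of(thing, camera): "pixels" (384x512 bool, what is visible of it).
- models.mark_of(thing, camera): "at" ([x, y, z] in m, in world coordinates, good to about 4 mm: a listed point, or the origin of a listed thing).
Readings, each from a call of its own:
- telemetry.current_t(): time.
- telemetry.current_joints(): joint angles.
- telemetry.current_dq(): joint speeds.
- telemetry.current_joint_efforts(): joint torques, N m.
- telemetry.current_ee_pos(): TCP position.
- telemetry.current_tool_rot(): TCP orientation.
- telemetry.current_wrist_force(): force on the tool from outside, world axes, zero at the start.
- telemetry.current_torque(): the same for the moment, N m.
- telemetry.current_opening(): finger opening in m.
Only numpy, scipy, OpenCV 4.12 (cv2) and the standard library are available. Lean on these libraries where they do the work, as an engineer would, in place of code of your own. Each camera call takes 0.05 s, during which the arm holds its last target.

## Working session

There is one attempt and no reset: what is moved stays moved. The work goes in short steps, each a Python script; the robot and the scene stay as the last script left them, time stands still between calls to the robot, and variables do not carry over. Pictures are saved under pics/ and viewed, and the job is handed in when it is done.

```bash
ls; mkdir -p pics
python3 - <<'E'
from plant import r, vision, models, telemetry
import cv2
for n in ("scene","top"):
    im=vision.snapshot(n); cv2.imwrite(f"pics/{n}0.png",im[:,:,::-1])
    c=vision.get_calibration(n); print(n,c)
    for t in ("gate_mid","spring_housing","chute_end","key_top","chute_mid","staple_box","dispenser","mug","wood_stamp","tape_roll","spare_box"):
        print(t,[(round(d["score"],2),[round(float(v),4) for v in d["at"]]) for d in models.mark_of(t,n)])
print(telemetry.current_t(),telemetry.current_ee_pos(),telemetry.current_tool_rot(),telemetry.current_opening(),r.nose_length)
E
```

```text
pics
scene {'fx': 412.63818650882064, 'fy': 412.63818650882064, 'cx': 257.7277975653409, 'cy': 193.79878219133815, 'D': array([-0.06835176,  0.        ,  0.        ,  0.        ,  0.        ]), 'position': array([0.80224424, 0.46967903, 0.78231088]), 'orientation': array([-0.07777353,  0.22577135,  0.92168947, -0.3057239 ])}
gate_mid [(0.86, [0.5359, -0.0365, 0.0305])]
spring_housing [(0.85, [0.5111, 0.0688, 0.0752])]
chute_end [(0.87, [0.5753, -0.1514, 0.0337])]
key_top [(0.96, [0.6352, -0.0556, 0.0485])]
chute_mid [(0.9, [0.5554, -0.0827, 0.0283])]
staple_box [(0.97, [0.5273, -0.0052, 0.0302]), (0.57, [0.4187, 0.1625, -0.0])]
dispenser [(0.93, [0.5384, -0.0288, 0.0001]), (0.45, [0.5739, -0.1515, 0.0306])]
mug [(0.63, [0.4449, -0.1543, -0.0045])]
wood_stamp [(0.84, [0.3854, 0.0403, -0.0004])]
tape_roll [(0.81, [0.7608, -0.0201, -0.0001]), (0.39, [0.5735, -0.1496, 0.0302])]
spare_box [(0.59, [0.7131, 0.1016, -0.0022]), (0.41, [0.3869, 0.0408, 0.0012])]
top {'fx': 375.16382308650316, 'fy': 375.16382308650316, 'cx': 255.308273050157, 'cy': 190.90741180714616, 'D': array([-0.0816637,  0
[... 250 characters left out ...]
5047, 0.0688, 0.0778])]
chute_end [(0.62, [0.5776, -0.1503, 0.0273]), (0.42, [0.3875, 0.0418, -0.0033])]
key_top [(0.83, [0.6344, -0.0559, 0.0502])]
chute_mid [(0.84, [0.5556, -0.0798, 0.03])]
staple_box [(0.97, [0.525, -0.0067, 0.0296]), (0.63, [0.418, 0.1601, -0.0015]), (0.37, [0.5747, -0.1486, 0.0321])]
dispenser [(0.76, [0.5368, -0.0368, -0.0003])]
mug [(0.7, [0.4477, -0.1537, 0.0011])]
wood_stamp [(0.73, [0.3852, 0.0413, -0.0025])]
tape_roll [(0.73, [0.7625, -0.0158, 0.0008]), (0.29, [0.5762, -0.1453, 0.0287])]
spare_box [(0.74, [0.7168, 0.106, -0.0023])]
1.2 [ 0.18186965 -0.54554342  0.23052472] [ 5.82714104e-05  8.11256749e-01 -5.84690072e-01  6.15949526e-05] 0.09423426131853305 0.025
```

View pics/scene0.png

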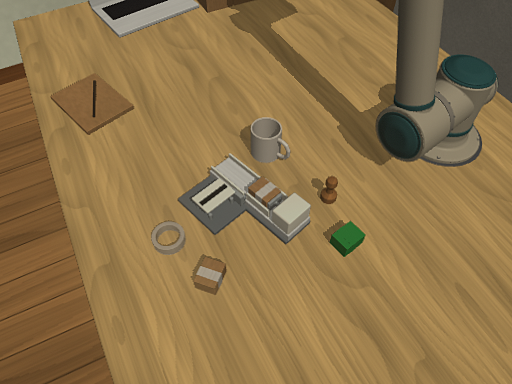

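View pics/top0.png

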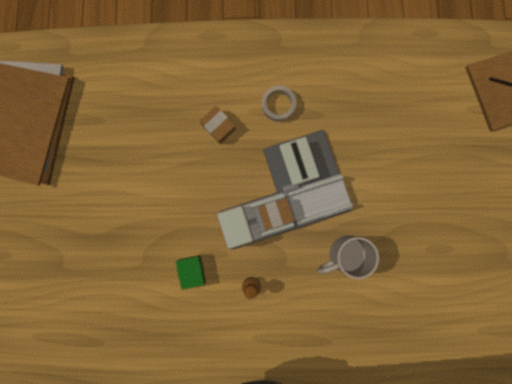

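The scene view shows the dispenser around (245,200), with the mug at (266,140), the stamp at (330,190) and the green decoy at (347,238). The top view shows the key at (300,160) and the chute at (322,200). Next I'll fit the dispenser pose from both views and check it by overlay.

```bash
cat > h.py <<'E'
import numpy as np, cv2
from scipy.spatial.transform import Rotation as R
from plant import r, vision, models, telemetry, inverse_kinematics, gripper_to
def cam(n):
    c=vision.get_calibration(n); q=c["orientation"]; Rw=R.from_quat([q[1],q[2],q[3],q[0]]).as_matrix()
    K=np.array([[c["fx"],0,c["cx"]],[0,c["fy"],c["cy"]],[0,0,1]]); return Rw,np.array(c["position"]),K,c["D"]
def proj(P,n):
    Rw,t,K,D=cam(n); return cv2.projectPoints(np.asarray(P,float),cv2.Rodrigues(Rw.T)[0],-Rw.T@t,K,D)[0][:,0]
E
cat > fit.py <<'E'
from h import *
from scipy.optimize import least_squares
L={"gate_mid":(0,-1,30),"spring_housing":(0,108,76),"chute_end":(0,-120,29),"key_top":(83.5,-47.5,50),"chute_mid":(0,-47.5,29),"staple_box":(0,28,30)}
ims={n:vision.snapshot(n) for n in("scene","top")}
A=[];B=[]
for n in ims:
    for k,v in L.items():
        d=models.mark_of(k,n)
        if d: A.append(np.array(v)/1e3);B.append(d[0]["at"])
A=np.array(A);B=np.array(B)
def T(p,X): 
    c,s=np.cos(p[2]),np.sin(p[2]); X=np.asarray(X); return np.c_[c*X[:,0]-s*X[:,1]+p[0],s*X[:,0]+c*X[:,1]+p[1],X[:,2]+p[3]]
s=least_squares(lambda p:(T(p,A)-B).ravel(),[.54,-.037,.3,0],loss="soft_l1",f_scale=.004)
p=s.x;print("pose",p,"\nres mm",np.round((T(p,A)-B)*1e3,1).tolist())
np.save("pose.npy",p)
loops=[[(42,-75,50),(125,-75,50),(125,-20,50),(42,-20,50)],[(-31,-120,42),(31,-120,42),(31,-7,42),(-31,-7,42)],[(-23,0,64),(23,0,64),(23,58,64),(-23,58,64)],[(-41,-122,0),(135,-122,0),(135,10,0),(41,10,0),(41,135,0),(-41,135,0)]]
col=[(0,0,255),(255,0,0),(0,255,255),(255,0,255)]
for n,im in ims.items():
    S=4; o=cv2.resize(np.ascontiguousarray(im[:,:,::-1]),None,fx=S,fy=S,interpolation=cv2.INTER_CUBIC)
    allq=[]
    for l,c in zip(loops,col):
        q=proj(T(p,np.array(l)/1e3),n); allq.append(q); cv2.polylines(o,[np.int32((q+.5)*S)],True,c,1)
    m=np.vstack(allq).mean(0)*S; x,y=int(m[0])-380,int(m[1])-290
    cv2.imwrite(f"pics/{n}_ov.png",o[max(y,0):y+580,max(x,0):x+760])
E
python3 fit.py
```

```text
pose [ 0.53791724 -0.03406744  0.30455015 -0.00133313] 
res mm [[3.0, 2.3, 3.2], [2.5, 1.4, -4.7], [-3.9, 2.7, 1.7], [-3.9, 1.6, -1.9], [108.5, -168.6, 32.3], [-3.5, 1.7, -1.2], [0.0, -1.6, -2.9], [-0.8, 1.2, 0.2], [-1.2, -0.6, -1.2], [-3.0, 0.5, -3.4], [111.3, -169.8, 30.1]]
```

```bash
sed -i 's/if d: A.append(np.array(v)\/1e3);B.append(d\[0\]\["at"\])/d=[e for e in d if k!="staple_box" or np.hypot(e["at"][0]-.527,e["at"][1]+.006)<.03]\n        if d: A.append(np.array(v)\/1e3);B.append(d[0]["at"])/' fit.py; python3 fit.py
```

```text
pose [ 0.53952355 -0.03427327  0.29188167  0.00107621] 
res mm [[4.2, 2.2, 2.1], [-4.7, -2.3, 2.3], [4.0, 1.1, -3.6], [0.8, -3.7, 4.6], [-2.0, 1.2, -2.1], [-2.8, 1.4, -1.0], [0.9, 3.9, -0.7], [-1.8, -0.6, 1.0], [1.3, 0.4, -0.7], [-1.4, -1.1, 0.9], [1.7, -2.7, -1.8]]
```

View pics/top_ov.png

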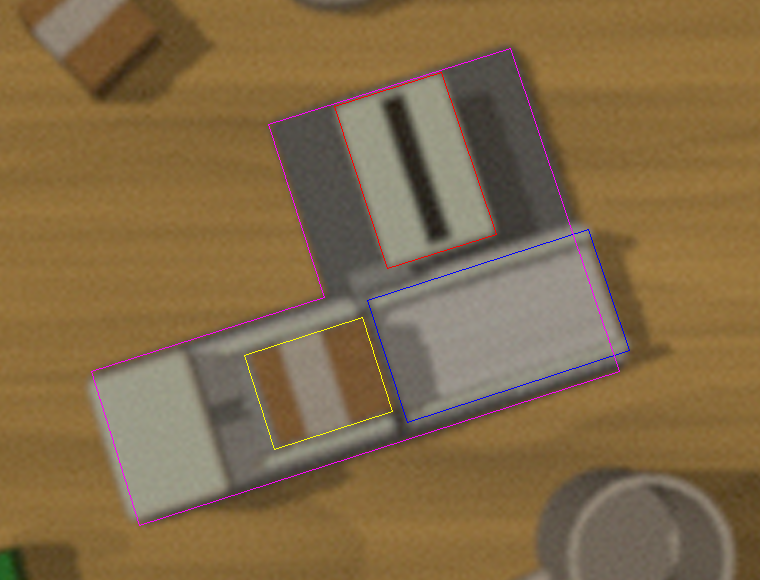

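View pics/scene_ov.png

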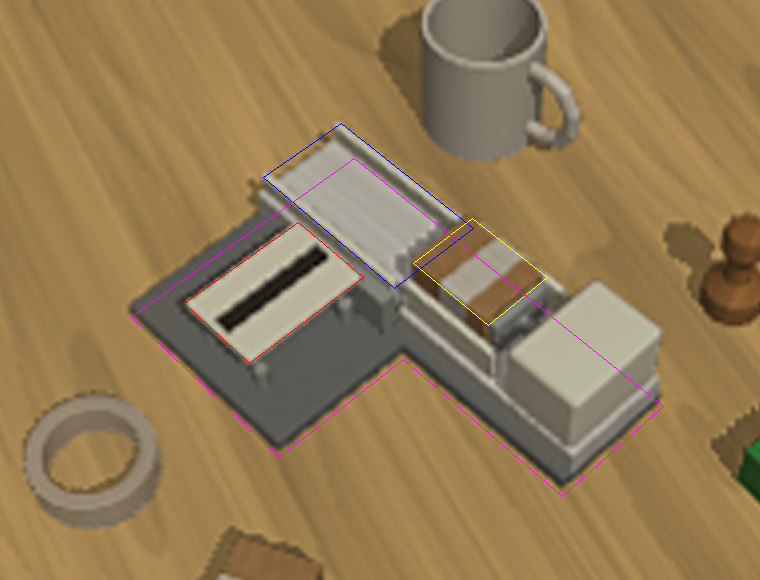

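Red and blue outlines match the key and chute in both views, with the scene view off by about 2 mm, so the key top is at z≈50 mm. I'll move above it.

```bash
cat >> h.py <<'E'
p=np.load("pose.npy")
def W(x,y,z):
    c,s=np.cos(p[2]),np.sin(p[2]); return np.array([c*x-s*y+p[0],s*x+c*y+p[1],z])
def quat(sgn=1):
    c,s=sgn*np.cos(p[2]),sgn*np.sin(p[2]); q=R.from_matrix(np.array([[c,s,0],[s,-c,0],[0,0,-1]])).as_quat(); return q[[3,0,1,2]]
XC,YC,OP=.0415,-.0475,.0705
E
python3 - <<'E'
from h import *
j0=np.array(telemetry.current_joints()); best=[]
for s in(1,-1):
    j=inverse_kinematics(W(XC,YC,.23),quat(s)); print(s,j)
    if j is not None: best.append((np.abs(np.array(j)-j0).max(),s))
s=min(best)[1]; print("use",s)
r.move_to(W(XC,YC,.23),quat(s)); gripper_to(OP)
r.move_l(W(XC,YC,.12),vel=.12)
print(telemetry.current_ee_pos(),W(XC,YC,.12),telemetry.current_opening(),telemetry.current_wrist_force(),telemetry.current_t())
S=3
for n in("scene","top"):
    im=vision.snapshot(n); q=proj([W(.03,-.03,.05)],n)[0]
    x,y=int(q[0])-95,int(q[1])-85
    cv2.imwrite(f"pics/{n}_a.png",cv2.resize(np.ascontiguousarray(im[max(y,0):y+170,max(x,0):x+190,::-1]),None,fx=S,fy=S,interpolation=cv2.INTER_CUBIC))
E
```

```text
1 [-2.30438887e-01  3.09022935e-01  1.45798557e+00 -4.44089210e-16
  1.37458414e+00 -5.22320556e-01]
-1 [-2.30438887e-01  3.09022935e-01  1.45798557e+00 -4.44089210e-16
  1.37458414e+00  2.61927210e+00]
use 1
[ 0.59356987 -0.06795941  0.12076498] [ 0.59293662 -0.06782239  0.12      ] 0.07077845696634637 [0.56608018 0.13974061 0.7774489 ] 6.4917
```

View pics/scene_a.png

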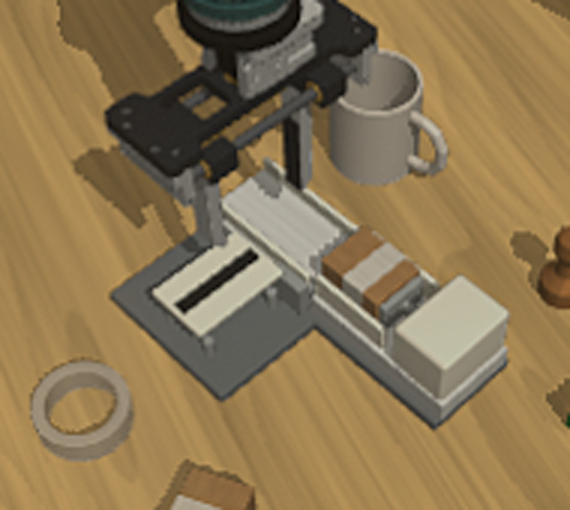

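View pics/top_a.png

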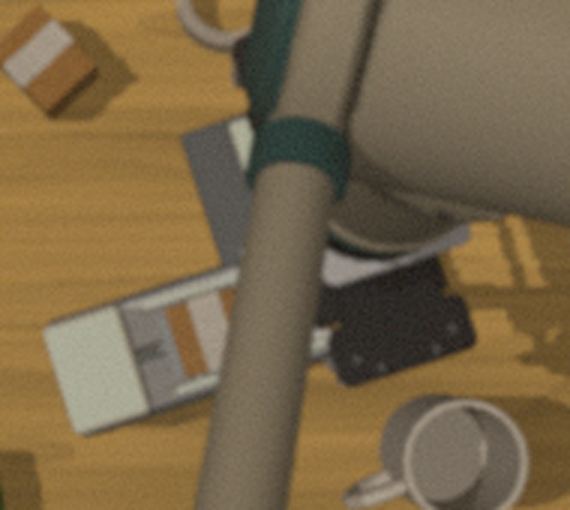

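The fingers hang over the key strip (scene crop 210,240) and the chute (300,185), and nothing else is in the way. I'll make a guarded descent to find the key top by touch.

Run:
```python
from h import *
r.move_l(W(XC,YC,.083),vel=.08); r.hold(.3)
f0=telemetry.current_wrist_force();print(telemetry.current_ee_pos(),f0)
g=r.move_l(W(XC,YC,.069),vel=.01,guard=2)
print(g,"tip z",telemetry.current_ee_pos()[2]-.025,telemetry.current_wrist_force()-f0,telemetry.current_torque(),telemetry.current_t())
im=vision.snapshot("scene"); q=proj([W(.03,-.03,.05)],"scene")[0]; x,y=int(q[0])-75,int(q[1])-75
cv2.imwrite("pics/scene_b.png",cv2.resize(np.ascontiguousarray(im[y:y+140,x:x+150,::-1]),None,fx=4,fy=4,interpolation=cv2.INTER_CUBIC))
```

```text
[ 0.59326012 -0.06790731  0.08349525] [ 0.21270988 -0.12229076 -0.08490963]
True tip z 0.04983726974012042 [-0.67037105  0.11900977  3.92895171] [-0.02259985 -0.15785304  0.01041009] 8.35
```

View pics/scene_b.png

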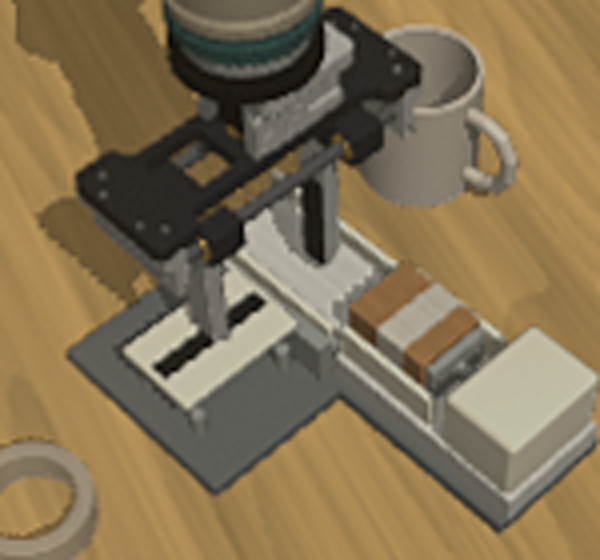

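The key top was touched at z = 49.8 mm, with a moment arm of about 40 mm on the key side. The other finger stands mid-chute (crop 320,255). Now I'll press.

```bash
cat > shot.py <<'E'
from h import *
def shot(name):
    im=vision.snapshot("scene"); q=proj([W(.03,-.03,.05)],"scene")[0]; x,y=int(q[0])-75,int(q[1])-75
    cv2.imwrite(name,cv2.resize(np.ascontiguousarray(im[y:y+140,x:x+150,::-1]),None,fx=4,fy=4,interpolation=cv2.INTER_CUBIC))
E
python3 - <<'E'
from shot import *
g=r.move_l(W(XC,YC,.0605),vel=.03,guard=28); r.hold(.3)
print(g,"tip z",telemetry.current_ee_pos()[2]-.025,telemetry.current_wrist_force(),telemetry.current_torque(),telemetry.current_t())
shot("pics/scene_c.png")
for n in("scene",): print([(d["score"],d["at"]) for d in models.mark_of("staple_box",n)])
E
```

```text
False tip z 0.03789338670229913 [-3.77692008 -1.24803729 14.49241973] [-0.18830792  0.1156901   0.17047486] 9.3083
[(0.93, [0.4232, 0.1613, 0.0002]), (0.64, [0.5364, -0.0395, 0.0278]), (0.58, [0.5421, -0.0396, 0.0294])]
```

View pics/scene_c.png

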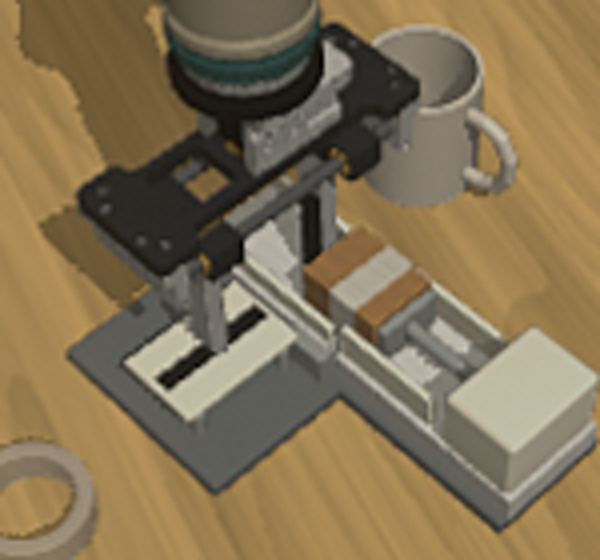

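The box has popped out of its seat and sits against the chute finger (crop 325,260), with the pusher rod extended behind it. The key tip is at 37.9 mm, which is fully down. I'll make one steadiness check, including the bystanders.

Run:
```python
from shot import *
r.hold(.7)
print("tip z",telemetry.current_ee_pos()[2]-.025,telemetry.current_wrist_force(),telemetry.current_torque(),telemetry.current_t())
shot("pics/scene_d.png")
c,s=np.cos(p[2]),np.sin(p[2])
for t in("staple_box","mug","wood_stamp","tape_roll","spare_box"):
    for d in models.boxes_of(t,"scene")[:2]:
        v=d["at"]; l=np.array([c*(v[0]-p[0])+s*(v[1]-p[1]),-s*(v[0]-p[0])+c*(v[1]-p[1])]); print(t,round(d["score"],2),np.round(v,4),"disp",np.round(l,4))
im0=cv2.imread("pics/scene0.png").astype(int); im1=vision.snapshot("scene")[:,:,::-1].astype(int)
for nm,w in {"mug":(.4465,-.154,.04),"stamp":(.385,.041,.03),"tape":(.7615,-.018,.01),"spare":(.715,.104,.015)}.items():
    q=proj([w],"scene")[0].astype(int); print(nm,np.abs(im0-im1)[q[1]-14:q[1]+14,q[0]-14:q[0]+14].mean())
```

```text
tip z 0.03788844359537664 [-3.57423256 -2.53112901 14.13602362] [-0.25249565  0.16297047  0.20995582] 10.1083
staple_box 0.98 [0.4275 0.1657 0.0353] disp [-0.0497  0.2238]
staple_box 0.21 [ 0.5706 -0.0117  0.0275] disp [0.0363 0.0127]
mug 0.87 [ 0.4367 -0.1268  0.0501] disp [-0.1251 -0.059 ]
wood_stamp 0.81 [0.3909 0.0468 0.0242] disp [-0.119   0.1204]
spare_box 0.76 [0.7183 0.1101 0.0309] disp [0.2128 0.0868]
mug 22.156037414965986
stamp 4.428146258503402
tape 5.20578231292517
spare 4.986819727891157
```

View pics/scene_d.png

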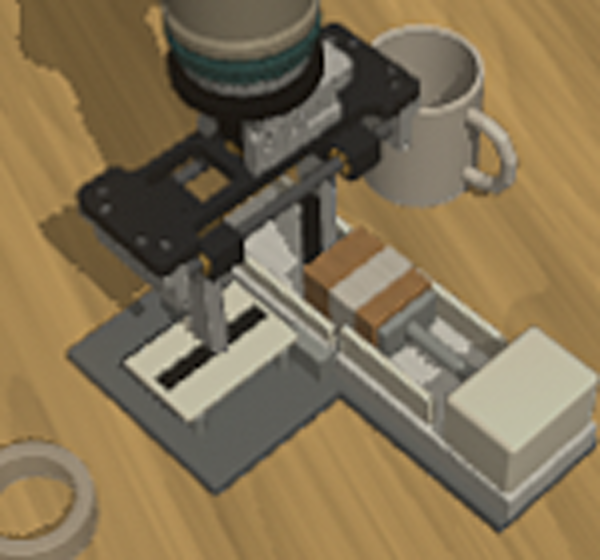

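Run:
```python
from plant import r, telemetry
r.sign_off()
print(telemetry.current_t())
```

```text
the job is handed in; nothing more can be done
the job is handed in; nothing more can be done
```

I pressed the key fully down with one finger. The other finger, standing mid-chute, stopped the box as it popped out of its seat, and I handed the job in at about 10 s while holding. `r.sign_off()` reports no verdict, so I can't confirm the result beyond these last checks:

- **Key:** the fingertip was at z = 37.9 mm, which matches the 38 mm given for fully down. It stayed there over a 0.8 s hold, with about 14 N on the tool.
- **Box:** the pictures show it flat on the chute against the finger, with the pusher extended behind it. It looked the same in both pictures, 0.8 s apart. I could not read the finger-to-box force directly. The twist on the wrist (0.17 to 0.21 N m) points to about 2 N, but the sideways force was partly masked by friction on the key and still changing slightly.
- **Other things on the desk:** the stamp, tape roll and spare box had not visibly moved. The mug looked in place too, but its before/after image check failed (22 against about 5 for the others). I put that down to the gripper and its shadow covering part of it.
- **Disagreements:** in the last check the detection network mostly picked the green look-alike instead of the staple box. For the real box's position I relied on the pictures and the earlier marks, which put it within about 5 mm of where I expected it. In the scene view the fitted dispenser outline was also off by about 2 mm, which is within the camera calibration.

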